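Load the block heater

ROBOT

A 6-joint arm with a two-finger parallel gripper is mounted at the origin on the work surface. World frame = base frame: x ahead of the robot, y to its left, z up, the work surface at z = 0. Lengths are in m, angles in degrees, forces in N, time in s.
With the tool pointing down it reaches from about 0.4 to 0.825 m from the base axis. Payload 7 kg.
Tool frame: the origin (TCP) lies at the very end of the fingers, on their centre line; the grasp point (between the pads) lies 19 mm behind it; x points along the fingers, y is the direction in which the jaws open and shut, and the axes are right-handed (so a half turn about x gives the same grasp; the last joint's range is limited). The gripper opens to 88 mm and grips with 3 to 60 N. Pads are 19 mm wide; open, the fingers measure 130 mm over their backs; the gripper's body (78 mm by 193 mm) begins 47 mm behind the grasp point.
Start: joints at [86.293, 20.546, 0.682, 0, -70.136, -16.507], TCP at [0.233, 0.633, 0.227] pointing down, gripper open.
Joint ranges: [-176.03, 176.03], [-82.01, 121.73], [-58.28, 71.71], [-173.87, 95.51], [-174.79, -0.11], [-173.66, 173.66]. Speed limits (degrees/s): [136.94, 136.94, 172.46, 180, 180, 180].

INTERFACE

Orientations are given as [roll, pitch, yaw] about the fixed x, y, z axes, in that order (R = Rz(yaw) Ry(pitch) Rx(roll)).
In Python, from plant import monitor, eyes, ticket gives the robot as it stands. The module is installed in compiled form; this text tells all that it offers.
- The arm moves only by the shell command python3 -m crank 'ROWS'. ROWS is JSON, a list of rows, each an object with "linear": the shift along the world's x, y, z in units of 60 mm (1.0 is 60 mm), a list of three; "rot": the turn, a rotation vector about the world's x, y, z in units of 5 degrees (1.0 is 5 degrees), a list of three; "hand": the opening, from 0 (shut) to 1 (fully open). In form: [{"linear": [tx, ty, tz], "rot": [ax, ay, az], "hand": hand}, ...]. A call has 1 to 20 rows; each row shifts and turns the pose as measured when the row begins; what a row does not reach is not made up. A row lasts 1/8 s, in which the tool goes at most 62.5 mm and 10.7 degrees, less where a joint would pass 70% of its speed; a pose out of reach is approached as far as the arm can. A call is refused whole if a number of a shift passes 1 or a number of a turn 1, either way. A call with a gripper value outside its range is refused whole. The fingers move at their own pace and stop on an object; the grip force is fixed at half the most. Time passes only in rows, so rows that do not move let the fingers close. It gives the time, the measured TCP pose, the force and the opening at its end, in the units of the state.
- monitor.get_obs(): the state, without advancing time (a new reading comes with each control period).
- eyes.snapshot(name): name is "scene" or "top" or "wrist"; returns a dict with "image" (384x512x3 uint8, red, green, blue), "depth" (384x512 float32, m along the optical axis (not along the pixel's ray), 0 where there is no reading), "K" (3x3 intrinsics, pixels), "k1" (the pictures are not rectified: a ray, as slopes to the right and down, at radius r is drawn at 1 + k1 r^2 times it, then the intrinsics apply), "camera_from_world" (4x4, takes a point from world to camera coordinates); the wrist camera has in their place "hand_eye" (4x4, takes a point from camera to tool coordinates, whose origin is the TCP and whose axes are the tool frame's). Camera axes: x right, y up, looking along -z (the intrinsics and any distortion apply to the point x, -y, -z); pixel columns grow to the right and rows downward; lengths in m; the calibration is good to about 2 mm. A picture is of the moment at which its call begins: read the wrist's pose just before it.
- ticket.close_job(): hands the job in, once; it reports no verdict.
The state is a dict: "clock": time; "joint_pos": joint angles; "qvel": joint speeds; "tau": joint torques, N m; "tool_pos": TCP position; "orientation": TCP orientation; "force": force on the tool from outside, world axes, zero at the start; "moment": the same for the moment, N m; "opening": finger opening in m.
Only numpy, scipy, OpenCV 4.12 (cv2) and the standard library are available. Lean on these libraries where they do the work, as an engineer would, in place of code of your own. Each camera call takes 0.05 s, during which the arm holds its last target.

TASK

Get the block heater ready for tubes: first lift the cover off its well and lay it handle up in the middle of the black rubber mat. Then put the metal block with the notched corner into the well, notch over the sensor post, and press it down until its top is flush with the rim of the heater. Leave everything else on the bench where it stands.

Things in the scene. Friction and masses are not known exactly. Their poses are not given: they have to be found in the camera images.
- heater: White dry-block heater fixed to the bench, 160 x 220 mm body with a flat top 85 mm high; low black control fascia (x -0.119 to -0.08, up to 78 mm high) on its front (-x). Origin: on the bench, below the centre of the well; z up.
- well (a point): Centre of the mouth of the heater's rectangular well, on its flat top, 85 mm above the bench; axes as the heater. Well 61 mm (x) by 95 mm (y), 50 mm deep with the lifter down, with a sloping lead-in 4 mm wide and 7 mm deep all round the mouth. A square steel sensor post, 18 x 18 mm, fills its +x, +y corner up to 1 mm below the rim (hidden by the cover at first). A block put in the right way has 2.5 mm play each side.
- lifter (a joint): Stiff plate in the well on which the block stands: 0 = raised (its top 30 mm below the rim, so that the block stands 20 mm proud), 0.020 = down on its stop (50 mm below the rim, block flush). It moves only when about 20 N rests on it, the block's own weight included, with damping 150 N s/m, and stays where it is pushed. It starts between 0 and 0.003.
- cover: Loose flat grey plastic cover, 85 (x) x 120 (y) x 10 mm, 0.16 kg, lying over the well at the start. Black bridge handle on top along y through its centre: a bar 14 mm thick (x), 80 mm long (y), between 28 and 46 mm above the underside, on two legs at y = +-30 mm. Origin: centre of its underside, z up.
- mat: Black rubber mat fixed on the bench, 115 (x) x 150 (y) x 4 mm, top at 4 mm. Origin: centre of its underside.
- block: Loose aluminium heating block, 56 (x) x 90 (y) x 50 mm, 0.48 to 0.75 kg, with one corner (+x, +y) cut away as a 20 x 20 mm notch over its whole height. The round dark tube holes are only drawn: the top is a solid flat face. Origin: centre of the underside of the full 56 x 90 outline, z up; centre of mass 1.5 mm to -x, 3 mm to -y of it. In the well its axes lie along the heater's.
- spare: Bystander: loose aluminium block without a notch, 56 x 75 x 50 mm, four large dark holes. Origin: centre of its underside.
- rack: Bystander: loose white tube rack, 50 x 85 mm, 64 mm high with its tubes. Origin: centre of its underside.
- jar_mid: Bystander: loose small amber jar, diameter 46, 70 mm high, among the blocks. Origin: centre of its underside.
- jar_front: Bystander: loose white jar, diameter 50, 75 mm high, near the robot. Origin: centre of its underside.
- slide_box: Bystander: loose flat grey and white slide box, 87 x 97 x 34 mm. Origin: centre of its underside. (Fixed bottles and a beaker, up to 165 mm high, stand along the back, 0.77 m and more ahead of the robot.)
Not all that is in view belongs to the job. What is shaped like the cover but red is not meant.

How it is judged (in metres and radians):
On the way, in this order (a step that is already met when the one before it is completed fails the run):
1. the cover lies handle up in the middle of the mat, let go (horizontal distance between cover and mat below 0.03 m and angle between cover's own z axis and vertical below 0.06 rad and z of cover in the frame of mat below 0.008 m and linear speed of cover below 0.02 m/s and contact force between the fingers and cover below 0.1 N), for 0.2 s.
2. the notched block stands in the well, the notch over the post (horizontal distance between block and well below 0.006 m and angle between block's own z axis and vertical below 0.06 rad and angle between the y axis of block and the y axis of heater, either way round below 0.1 rad and z of block in the frame of well below -0.022 m), for 0.2 s.
At the end, for the whole second after the job is handed in: The cover lies handle up and at rest on the mat, its centre within 30 mm of the mat's centre. The notched block is in the well, the notch at the post, its top within 2.5 mm of flush with the rim, level within 0.06 rad, at rest and let go (all of step 1 and horizontal distance between block and well below 0.006 m and angle between block's own z axis and vertical below 0.06 rad and angle between the y axis of block and the y axis of heater, either way round below 0.1 rad and z of block in the frame of well between -0.0535 and -0.0475 m and value of joint lifter above 0.0165 m and linear speed of block below 0.02 m/s and contact force between the fingers and block below 0.1 N); the robot touches nothing.
It fails at once if the spare block or the tube rack shoved more than 30 mm or tipped over (distance of any of spare, rack from where it was at the start of the episode above 0.03 m or angle between any of spare, rack's own z axis and vertical above 0.5 rad).
It fails at once if the amber jar or the white jar shoved more than 30 mm or tipped over (distance of any of jar_mid, jar_front from where it was at the start of the episode above 0.03 m or angle between any of jar_mid, jar_front's own z axis and vertical above 0.5 rad).
It fails at once if the slide box shoved more than 30 mm or tipped over (distance of slide_box from where it was at the start of the episode above 0.03 m or angle between slide_box's own z axis and vertical above 0.5 rad).
It also fails if it takes over 67 s, if anything falls off the work surface, if the arm or the gripper's body presses on something with over 40 N, if the wrist force passes 120 N, or if a joint passes its speed limit or range.

## Working session

There is one attempt and no reset: what is moved stays moved. The work goes in short steps, Python scripts to look and compute and a shell command to move; the robot and the scene stay as the last step left them, time stands still between calls to the robot, and variables do not carry over. Pictures are saved under pics/ and viewed, and the job is handed in when it is done.

```bash
mkdir -p pics
cat > h.py <<'E'
import numpy as np, cv2
from plant import monitor, eyes, ticket
def R(rpy):
    from scipy.spatial.transform import Rotation as Ro
    return Ro.from_euler('xyz',rpy,degrees=True).as_matrix()
def snap(n):
    o=monitor.get_obs(); s=eyes.snapshot(n)
    if n=='wrist':
        T=np.eye(4); T[:3,:3]=R(o['orientation']); T[:3,3]=o['tool_pos']
        s['wc']=T@np.array(s['hand_eye'])
    else: s['wc']=np.linalg.inv(np.array(s['camera_from_world']))
    return s
def save(s,f): cv2.imwrite('pics/'+f,s['image'][:,:,::-1])
def rays(s,uv):
    uv=np.atleast_2d(np.array(uv,float)); K=np.array(s['K'])
    d=np.stack([(uv[:,0]-K[0,2])/K[0,0],(uv[:,1]-K[1,2])/K[1,1]],1)
    x=d.copy()
    for _ in range(30): x=d/(1+s['k1']*(x**2).sum(1,keepdims=True))
    return np.c_[x[:,0],-x[:,1],-np.ones(len(x))]
def plane(s,uv,z):
    r=rays(s,uv)@s['wc'][:3,:3].T; o=s['wc'][:3,3]
    t=(z-o[2])/r[:,2]; return o+r*t[:,None]
def cloud(s):
    h,w=s['depth'].shape; u,v=np.meshgrid(np.arange(w),np.arange(h))
    r=rays(s,np.c_[u.ravel(),v.ravel()])*s['depth'].reshape(-1,1)
    P=r@s['wc'][:3,:3].T+s['wc'][:3,3]
    P[s['depth'].ravel()==0]=np.nan
    return P.reshape(h,w,3)
E
python3 - <<'E'
from h import *
print(monitor.get_obs())
for n in ['scene','top','wrist']:
    s=snap(n); save(s,n+'0.png'); print(n,s['K'],s['k1'],s['wc'][:3].round(3))
E
```

```text
{'clock': 0.0, 'joint_pos': array([ 8.62923937e+01,  2.05922210e+01,  6.33682894e-01, -1.98234748e-02,
       -7.01349666e+01, -1.65064798e+01]), 'qvel': array([ 0.02635534,  0.05088865, -0.02844408, -0.03925339,  0.00655992,
        0.00699955]), 'tau': array([ 2.96361559e-04, -5.82723570e+01,  2.93050611e+01,  6.99729413e+00,
        7.00452380e-03, -1.61287462e-04]), 'tool_pos': array([0.23309504, 0.63295973, 0.22561405]), 'orientation': array([  95.23677141,   89.90465587, -104.984066  ]), 'force': array([-0.01605409,  0.52937459,  0.19133073]), 'moment': array([ 0.01340352, -0.02918157,  0.01233807]), 'opening': 0.0876116473822653}
scene [[377.96470972   0.         254.43953805]
 [  0.         377.96470972 192.04617887]
 [  0.           0.           1.        ]] -0.0284701589883827 [[-0.451 -0.702  0.552  1.127]
 [ 0.893 -0.36   0.271  0.325]
 [ 0.008  0.615  0.789  0.938]]
top [[420.09143106   0.         255.83639846]
 [  0.         420.09143106 187.13029041]
 [  0.           0.           1.        ]] -0.08486059226809685 [[ 0.021  0.998 -0.053  0.439]
 [-1.     0.022  0.013  0.027]
 [ 0.014  0.053  0.998  1.548]]
wrist [[306.23377639   0.         258.16230606]
 [  0.         306.23377639 195.13206117]
 [  0.           0.           1.        ]] -0.08498363633452802 [[-0.345  0.892  0.293  0.312]
 [-0.939 -0.329 -0.106  0.604]
 [ 0.002 -0.311  0.95   0.384]]
```

View pics/top0.png

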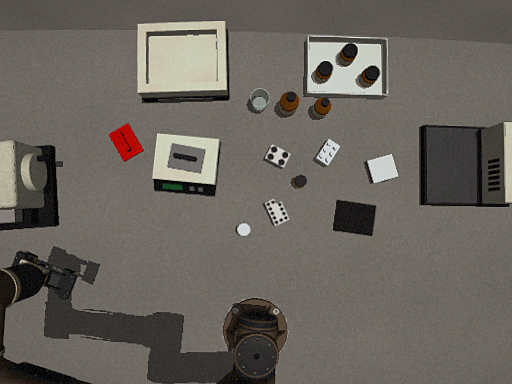

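View pics/scene0.png

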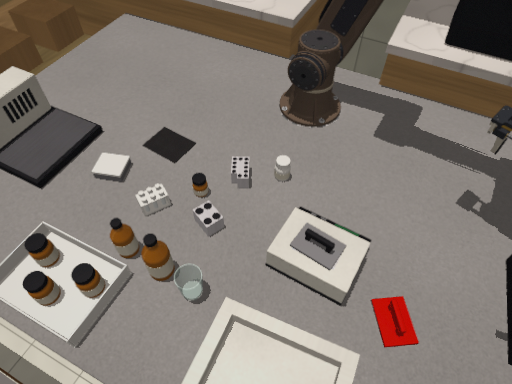

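View pics/wrist0.png

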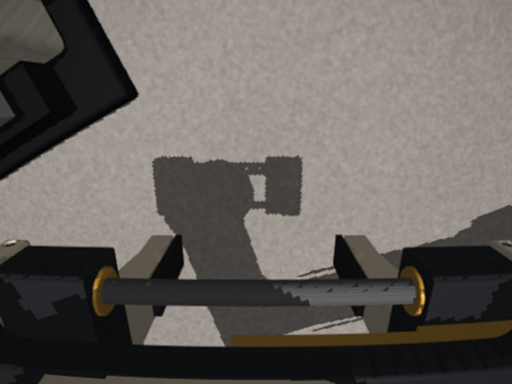

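The top view shows the heater at (187,163) with the grey cover at (187,157) and the notched block at (276,211). It also shows the mat at (354,217), the jars at (243,229) and (299,182), and the red decoy at (126,142). Next I'll get coarse positions.

Run:
```python
from h import *
s=snap('top'); C=cloud(s); Z=C[...,2]; im=s['image'].astype(int); hsv=cv2.cvtColor(s['image'],cv2.COLOR_RGB2HSV)
def rep(name,m,box,z=None,zt=None):
    b=np.zeros(m.shape,bool); u0,v0,u1,v1=box; b[v0:v1,u0:u1]=1; m=m&b
    n,l,st,ce=cv2.connectedComponentsWithStats(m.astype(np.uint8)); k=1+np.argmax(st[1:,4])
    m=l==k; v,u=np.nonzero(m); zz=np.nanmedian(Z[m]) if z is None else z
    P=plane(s,np.c_[u,v],zz); r=cv2.minAreaRect((P[:,:2]*1000).astype(np.float32)); print(name,m.sum(),'z',np.nanmedian(Z[m]).round(4),P.mean(0).round(4),r)
rep('heater',(Z>.075)&(Z<.14),(130,120,235,210),.085)
rep('cover',(Z>.09)&(Z<.14),(160,138,212,180),.095)
rep('handle',(Z>.115),(160,138,212,180),.131)
rep('block',(Z>.035),(255,192,292,230),.05)
rep('mat',(hsv[...,2]<45),(325,192,385,242),.004)
for n,b in dict(spare=(262,140,293,170),rack=(312,132,345,170),jm=(289,172,310,192),jf=(232,218,254,240),sb=(360,150,402,186),red=(105,120,146,165)).items(): rep(n,Z>.015,b)
```

```text
heater 2889 z 0.0858 [0.6102 0.258  0.085 ] ((607.1954345703125, 258.3779602050781), (219.26898193359375, 171.7351837158203), 85.83853149414062)
cover 756 z 0.095 [0.6128 0.2538 0.095 ] ((614.978759765625, 258.3110656738281), (129.45164489746094, 90.09674072265625), 81.76319885253906)
handle 100 z 0.1292 [0.6128 0.2543 0.131 ] ((612.9820556640625, 254.22314453125), (76.90705108642578, 14.693490982055664), 79.87508392333984)
block 369 z 0.0493 [ 0.4319 -0.0667  0.05  ] ((435.1724548339844, -66.78317260742188), (89.7828369140625, 56.296546936035156), 25.413890838623047)
mat 1200 z 0.0032 [ 0.4171 -0.3574  0.004 ] ((417.25286865234375, -357.5814208984375), (148.6288604736328, 112.05152893066406), 82.67401123046875)
spare 347 z 0.0488 [ 0.6313 -0.0651  0.0488] ((631.3023071289062, -64.95457458496094), (75.27281951904297, 60.05012130737305), 63.09552764892578)
rack 353 z 0.0505 [ 0.6499 -0.2474  0.0505] ((649.9959106445312, -246.474853515625), (52.189613342285156, 91.29325866699219), 57.50682830810547)
jm 141 z 0.0669 [ 0.5421 -0.1453  0.0669] ((542.3779296875, -145.1492462158203), (42.55329132080078, 45.35948181152344), 46.099830627441406)
jf 154 z 0.0737 [0.3704 0.0492 0.0737] ((370.26226806640625, 48.2705078125), (46.96550750732422, 46.90676498413086), 46.27613067626953)
sb 637 z 0.0331 [ 0.5986 -0.4534  0.0331] ((597.9614868164062, -453.4447021484375), (90.33309173583984, 101.09221649169922), 19.054393768310547)
red 104 z 0.0439 [0.6789 0.4924 0.0439] ((677.1887817382812, 494.6849060058594), (83.15859985351562, 23.350454330444336), 30.530317306518555)
```

Run:
```python
from h import *
o=monitor.get_obs(); print(R(o['orientation']).round(3))
s=snap('top'); im=s['image'][120:240,140:390]; cv2.imwrite('pics/z.png',cv2.resize(im[:,:,::-1],None,fx=3.2,fy=3.2,interpolation=cv2.INTER_CUBIC))
```

```text
[[-0.    -0.346 -0.938]
 [-0.001 -0.938  0.346]
 [-1.     0.001 -0.   ]]
```

View pics/z.png

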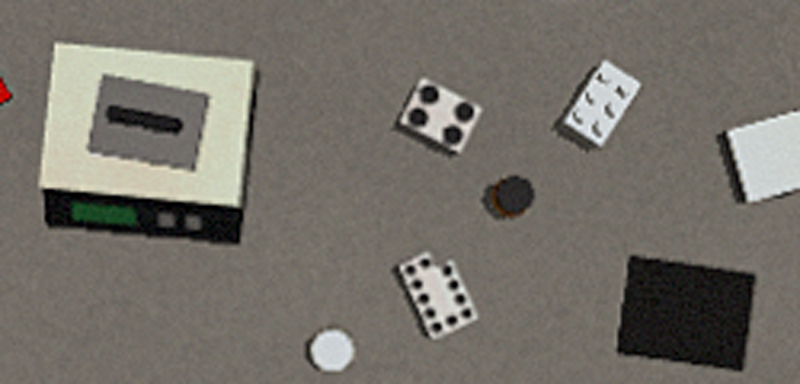

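The notch is at the far right end of the block, so block yaw is about -65°. I'm moving over the heater now and turning the tool -80°.

```bash
python3 -m crank '[{"linear":[0.3,-0.3,0.3],"rot":[0,0,-1],"hand":1},{"linear":[0.4,-0.4,0.3],"rot":[0,0,-1],"hand":1},{"linear":[0.4,-0.4,0.3],"rot":[0,0,-1],"hand":1},{"linear":[0.4,-0.4,0.3],"rot":[0,0,-1],"hand":1},{"linear":[0.4,-0.4,0],"rot":[0,0,-1],"hand":1},{"linear":[0.4,-0.4,0],"rot":[0,0,-1],"hand":1},{"linear":[0.4,-0.4,0],"rot":[0,0,-1],"hand":1},{"linear":[0.4,-0.4,0],"rot":[0,0,-1],"hand":1},{"linear":[0.4,-0.4,0],"rot":[0,0,-1],"hand":1},{"linear":[0.4,-0.4,0],"rot":[0,0,-1],"hand":1},{"linear":[0.4,-0.4,0],"rot":[0,0,-1],"hand":1},{"linear":[0.4,-0.4,0],"rot":[0,0,-1],"hand":1},{"linear":[0.4,-0.4,0],"rot":[0,0,-1],"hand":1},{"linear":[0.4,-0.4,0],"rot":[0,0,-1],"hand":1},{"linear":[0.4,-0.4,0],"rot":[0,0,-1],"hand":1},{"linear":[0.4,-0.4,0],"rot":[0,0,-1],"hand":1},{"linear":[0,0,0],"rot":[0,0,0],"hand":1}]'
python3 - <<'E'
from h import *
o=monitor.get_obs(); M=R(o['orientation']); print(o['tool_pos'],M.round(3),np.degrees(np.arctan2(M[1,1],M[0,1])),o['joint_pos'].round(1))
s=snap('wrist'); save(s,'w1.png')
E
```

```text
clock: 2.38
tool_pos: [0.6205, 0.241, 0.2978]
orientation: [97.9, 89.7, 175.1]
force: [0.2, 0.4, -0.5]
opening: 0.0875
[0.62046153 0.24098265 0.29779777] [[-0.004 -0.975  0.222]
 [ 0.     0.222  0.975]
 [-1.     0.004 -0.001]] 167.19340534560683 [ 37.9  17.9   6.1  -0.2 -78.4 -50.6]
```

View pics/w1.png

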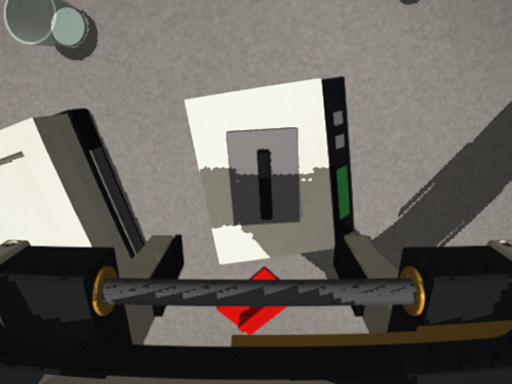

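The wrist view shows the cover at (263,175), with its handle running from (264,150) to (265,219), on the heater.

Run:
```python
from h import *
s=snap('wrist'); C=cloud(s); Z=C[...,2]
yy,xx=np.mgrid[:384,:512]
def rep(name,m,z):
    m=m&(yy<265)&(yy>70)&(xx>180)&(xx<352)
    n,l,st,ce=cv2.connectedComponentsWithStats(m.astype(np.uint8)); k=1+np.argmax(st[1:,4]); m=l==k
    P=C[m]; P=P[np.isfinite(P[:,0])]; v,u=np.nonzero(m); Q=plane(s,np.c_[u,v],z)
    print(name,m.sum(),np.median(P[:,2]).round(4),cv2.minAreaRect((P[:,:2]*1000).astype(np.float32)),cv2.minAreaRect((Q[:,:2]*1000).astype(np.float32)))
rep('handle',(Z>.116)&(Z<.15),.131)
rep('cover',(Z>.0905)&(Z<.15),.095)
rep('heater',(Z>.081)&(Z<.15),.085)
```

```text
handle 875 0.1307 ((613.906982421875, 254.595947265625), (79.27877044677734, 13.954344749450684), 80.53961181640625) ((613.7184448242188, 253.24542236328125), (81.0533447265625, 13.807761192321777), 80.53849792480469)
cover 6590 0.0951 ((613.9173583984375, 254.88095092773438), (120.31664276123047, 85.18212890625), 80.5869140625) ((613.85791015625, 254.43307495117188), (120.04642486572266, 84.75618743896484), 80.5741195678711)
heater 21510 0.0854 ((612.99560546875, 258.28985595703125), (220.09674072265625, 160.90707397460938), 86.00308227539062) ((613.108154296875, 257.9438781738281), (219.7159881591797, 160.76193237304688), 85.89715576171875)
```

```bash
python3 -m crank '[{"linear":[-0.11,0.22,0],"rot":[0,0,0.67],"hand":1},{"linear":[0,0,-0.5],"rot":[0,0,0],"hand":1},{"linear":[0,0,-0.6],"rot":[0,0,0],"hand":1},{"linear":[0,0,-0.6],"rot":[0,0,0],"hand":1},{"linear":[0,0,-0.5],"rot":[0,0,0],"hand":1},{"linear":[0,0,-0.3],"rot":[0,0,0],"hand":1},{"linear":[0,0,0],"rot":[0,0,0],"hand":1}]'
python3 - <<'E'
from h import *
o=monitor.get_obs(); M=R(o['orientation']); print(o['tool_pos'],M.round(3),np.degrees(np.arctan2(M[1,1],M[0,1])),o['joint_pos'].round(1))
E
```

```text
clock: 3.35
tool_pos: [0.6059, 0.2669, 0.1465]
orientation: [20.5, 89.7, 103.0]
force: [0.5, 0.7, 1.4]
opening: 0.0878
[0.60592951 0.26686237 0.14650118] [[-0.001 -0.991  0.13 ]
 [ 0.005  0.13   0.991]
 [-1.     0.002  0.004]] 172.5182421985531 [ 40.5  22.6  -7.1  -0.3 -60.3 -47.8]
```

```bash
python3 -m crank '[{"linear":[0.13,-0.2,0],"rot":[0,0,-0.4],"hand":1},{"linear":[0,0,0],"rot":[0,0,0],"hand":1}]'
python3 - <<'E'
from h import *
o=monitor.get_obs(); M=R(o['orientation']); print(o['tool_pos'],M.round(3),np.degrees(np.arctan2(M[1,1],M[0,1])))
E
```

```text
clock: 3.6
tool_pos: [0.6143, 0.2562, 0.1487]
orientation: [-4.7, 89.7, 75.9]
force: [0.9, -0.2, -0.3]
opening: 0.0881
[0.61430626 0.25615347 0.14871828] [[ 0.001 -0.987  0.163]
 [ 0.006  0.163  0.987]
 [-1.    -0.     0.006]] 170.61571278901673
```

```bash
python3 -m crank '[{"linear":[0,-0.02,-0.5],"rot":[0,0,0],"hand":1},{"linear":[0,0,-0.25],"rot":[0,0,0],"hand":1},{"linear":[0,0,0],"rot":[0,0,0],"hand":1}]'
```

```text
clock: 3.98
tool_pos: [0.6162, 0.2556, 0.1062]
orientation: [-25.7, 89.4, 54.9]
force: [-0.1, -0.5, -0.5]
opening: 0.0877
```

```bash
python3 -m crank '[{"linear":[-0.03,0,-0.04],"rot":[0,0,0],"hand":0.6},{"linear":[0,0,0],"rot":[0,0,0],"hand":0},{"linear":[0,0,0],"rot":[0,0,0],"hand":0},{"linear":[0,0,0],"rot":[0,0,0],"hand":0},{"linear":[0,0,0],"rot":[0,0,0],"hand":0},{"linear":[0,0,0],"rot":[0,0,0],"hand":0},{"linear":[0,0,0],"rot":[0,0,0],"hand":0},{"linear":[0,0,0],"rot":[0,0,0],"hand":0}]'
```

```text
clock: 4.97
tool_pos: [0.6158, 0.2565, 0.1068]
orientation: [-32.7, 89.2, 48.0]
force: [-1.1, 0.3, 0.5]
opening: 0.0138
```

```bash
python3 -m crank '[{"linear":[0,0,0.3],"rot":[0,0,0],"hand":0},{"linear":[0,0,0.6],"rot":[0,0,0],"hand":0},{"linear":[0,0,0.8],"rot":[0,0,0],"hand":0},{"linear":[0,0,0.8],"rot":[0,0,0],"hand":0},{"linear":[0,0,0.5],"rot":[0,0,0],"hand":0},{"linear":[0,0,0],"rot":[0,0,0],"hand":0},{"linear":[0,0,0],"rot":[0,0,0],"hand":0}]'
python3 - <<'E'
from h import *
o=monitor.get_obs(); M=R(o['orientation']); print(o['tool_pos'],M.round(3),np.degrees(np.arctan2(M[1,1],M[0,1])))
s=snap('wrist'); save(s,'w2.png')
s=snap('scene'); save(s,'s2.png')
s=snap('top'); save(s,'t2.png')
E
```

```text
clock: 5.85
tool_pos: [0.6137, 0.2549, 0.2975]
orientation: [-32.5, 89.1, 48.2]
force: [-0.6, -0.1, -2.0]
opening: 0.014
[0.61365326 0.25485513 0.2974866 ] [[ 0.01  -0.987  0.162]
 [ 0.011  0.163  0.987]
 [-1.    -0.008  0.013]] 170.6436520691701
```

View pics/w2.png

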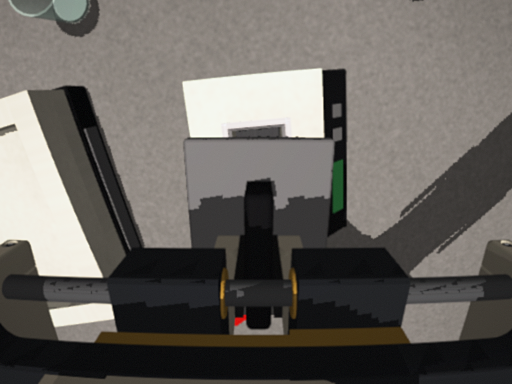

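View pics/s2.png

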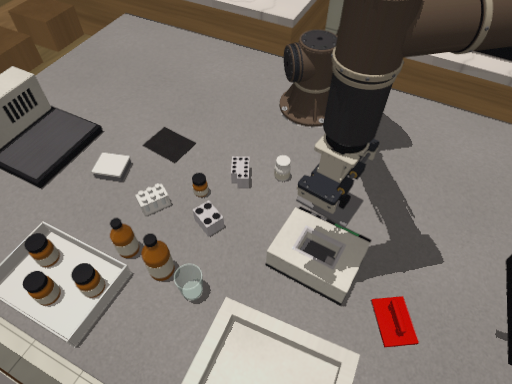

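```bash
python3 -m crank '[{"linear":[-0.1,-0.3,0],"rot":[0,0,0],"hand":0},{"linear":[-0.19,-0.6,0],"rot":[0,0,0],"hand":0},{"linear":[-0.19,-0.6,0],"rot":[0,0,0],"hand":0},{"linear":[-0.19,-0.6,0],"rot":[0,0,0],"hand":0},{"linear":[-0.19,-0.6,0],"rot":[0,0,0],"hand":0},{"linear":[-0.19,-0.6,0],"rot":[0,0,0],"hand":0},{"linear":[-0.19,-0.6,0],"rot":[0,0,0],"hand":0},{"linear":[-0.19,-0.6,0],"rot":[0,0,0],"hand":0},{"linear":[-0.19,-0.6,0],"rot":[0,0,0],"hand":0},{"linear":[-0.19,-0.6,0],"rot":[0,0,0],"hand":0},{"linear":[-0.19,-0.6,0],"rot":[0,0,0],"hand":0},{"linear":[-0.19,-0.6,0],"rot":[0,0,0],"hand":0},{"linear":[-0.19,-0.6,0],"rot":[0,0,0],"hand":0},{"linear":[-0.19,-0.6,0],"rot":[0,0,0],"hand":0},{"linear":[-0.19,-0.6,0],"rot":[0,0,0],"hand":0},{"linear":[-0.19,-0.6,0],"rot":[0,0,0],"hand":0},{"linear":[-0.1,-0.3,0],"rot":[0,0,0],"hand":0},{"linear":[0,0,0],"rot":[0,0,0],"hand":0},{"linear":[0,0,0],"rot":[0,0,0],"hand":0}]'
python3 - <<'E'
from h import *
o=monitor.get_obs(); M=R(o['orientation']); print(o['tool_pos'],M.round(3),np.degrees(np.arctan2(M[1,1],M[0,1])),o['joint_pos'].round(1))
E
```

```text
clock: 8.38
tool_pos: [0.4057, -0.3465, 0.2826]
orientation: [77.5, 89.1, 157.9]
force: [-0.1, 0.2, -1.3]
opening: 0.0135
[ 0.40567759 -0.3465188   0.28264602] [[-0.014 -0.986  0.167]
 [ 0.006  0.167  0.986]
 [-1.     0.015  0.003]] 170.40137680619944 [-19.5   5.8 -11.3  -0.  -73.7   9.9]
```

```bash
python3 -m crank '[{"linear":[0.19,-0.18,0],"rot":[-0.07,-0.16,0],"hand":0},{"linear":[0,0,-0.4],"rot":[0,0,0],"hand":0},{"linear":[0,0,-0.7],"rot":[0,0,0],"hand":0},{"linear":[0,0,-0.7],"rot":[0,0,0],"hand":0},{"linear":[0,0,-0.7],"rot":[0,0,0],"hand":0},{"linear":[0,0,-0.5],"rot":[0,0,0],"hand":0},{"linear":[0,0,0],"rot":[0,0,0],"hand":0},{"linear":[0,0,0],"rot":[0,0,0],"hand":0}]'
python3 - <<'E'
from h import *
o=monitor.get_obs(); M=R(o['orientation']); print(o['tool_pos'],M.round(3),np.degrees(np.arctan2(M[1,1],M[0,1])))
E
```

```text
clock: 9.38
tool_pos: [0.4252, -0.3576, 0.1003]
orientation: [-112.3, 89.3, -31.3]
force: [-0.2, -0.5, -2.0]
opening: 0.0137
[ 0.42521863 -0.35757811  0.1002728 ] [[ 0.01  -0.987  0.158]
 [-0.006  0.158  0.987]
 [-1.    -0.011 -0.005]] 170.93372201537625
```

```bash
python3 -m crank '[{"linear":[-0.12,0,-0.4],"rot":[0,0.06,0],"hand":0},{"linear":[0,0,-0.4],"rot":[0,0,0],"hand":0},{"linear":[0,0,-0.15],"rot":[0,0,0],"hand":0},{"linear":[0,0,-0.1],"rot":[0,0,0],"hand":0},{"linear":[0,0,0],"rot":[0,0,0],"hand":0}]'
python3 - <<'E'
from h import *
o=monitor.get_obs(); M=R(o['orientation']); print(o['tool_pos'],M.round(3),o['force'])
E
```

```text
clock: 10.0
tool_pos: [0.4244, -0.36, 0.0436]
orientation: [-116.5, 88.8, -35.4]
force: [0.2, 0.1, -1.1]
opening: 0.0139
[ 0.42440757 -0.36003879  0.04362176] [[ 0.017 -0.988  0.155]
 [-0.012  0.155  0.988]
 [-1.    -0.019 -0.01 ]] [ 0.19965216  0.07294508 -1.05363252]
```

```bash
python3 -m crank '[{"linear":[-0.1,0.03,-0.15],"rot":[0.14,0.19,0],"hand":0},{"linear":[0,0,0],"rot":[0,0,0],"hand":0}]'
python3 - <<'E'
from h import *
o=monitor.get_obs(); M=R(o['orientation']); print(o['tool_pos'],M.round(3),o['force'])
E
```

```text
clock: 10.25
tool_pos: [0.4187, -0.3584, 0.0353]
orientation: [-84.4, 89.9, -3.3]
force: [-0.3, -0.2, -1.8]
opening: 0.0138
[ 0.41874692 -0.358396    0.0352697 ] [[ 0.002 -0.988  0.155]
 [-0.     0.155  0.988]
 [-1.    -0.002  0.   ]] [-0.28976124 -0.19000722 -1.77495819]
```

```bash
python3 -m crank '[{"linear":[0,0,-0.13],"rot":[0,0,0],"hand":0},{"linear":[0,0,-0.03],"rot":[0,0,0],"hand":0},{"linear":[0,0,0],"rot":[0,0,0],"hand":0}]'
```

```text
clock: 10.62
tool_pos: [0.4192, -0.3588, 0.0258]
orientation: [-100.4, 89.9, -19.2]
force: [-0.1, 1.5, 2.5]
opening: 0.014
```

```bash
python3 -m crank '[{"linear":[0,0,0],"rot":[0,0,0],"hand":0.5},{"linear":[0,0,0],"rot":[0,0,0],"hand":0.5},{"linear":[0,0,0],"rot":[0,0,0],"hand":0.5},{"linear":[0,0,0.3],"rot":[0,0,0],"hand":0.6},{"linear":[0,0,0.8],"rot":[0,0,0],"hand":1},{"linear":[0,0,0.8],"rot":[0,0,0],"hand":1},{"linear":[0,0,0.8],"rot":[0,0,0],"hand":1},{"linear":[0,0,0.8],"rot":[0,0,0],"hand":1},{"linear":[0,0,0.6],"rot":[0,0,0],"hand":1},{"linear":[0,0,0],"rot":[0,0,0],"hand":1},{"linear":[0,0,0],"rot":[0,0,0],"hand":1}]'
python3 - <<'E'
from h import *
o=monitor.get_obs(); M=R(o['orientation']); print(o['tool_pos'],M.round(3),np.degrees(np.arctan2(M[1,1],M[0,1])),o['joint_pos'].round(1))
s=snap('wrist'); save(s,'w3.png'); C=cloud(s); Z=C[...,2]
yy,xx=np.mgrid[:384,:512]
for name,m in [('mat+cover',(s['image'].max(2)<255)),('cover',(Z>.010)&(Z<.08)),('handle',(Z>.035)&(Z<.08))]:
    if name=='mat+cover': continue
    m=m&(yy<265)&(xx>150)&(xx<380)&(yy>40)
    n,l,st,ce=cv2.connectedComponentsWithStats(m.astype(np.uint8)); k=1+np.argmax(st[1:,4]); P=C[l==k]
    print(name,st[k],np.nanmedian(P[:,2]),cv2.minAreaRect((P[:,:2]*1000).astype(np.float32)))
s=snap('top');save(s,'t3.png')
E
```

```text
clock: 12.0
tool_pos: [0.4173, -0.3579, 0.2796]
orientation: [-97.3, 89.9, -16.2]
force: [-0.0, 0.1, -1.0]
opening: 0.0877
[ 0.41729823 -0.35785853  0.27956826] [[ 0.002 -0.988  0.154]
 [-0.001  0.154  0.988]
 [-1.    -0.003 -0.   ]] 171.11264365656274 [-20.2   6.9 -10.5  -0.  -72.5  11.3]
cover [ 226  113   63   85 5110] 0.01411333290539582 ((417.17254638671875, -360.76361083984375), (119.94831848144531, 85.15938568115234), 81.40547943115234)
handle [252 130  11  62 631] 0.04970848780365422 ((417.8054504394531, -360.6314392089844), (79.37931823730469, 12.883469581604004), 81.2996826171875)
```

View pics/w3.png

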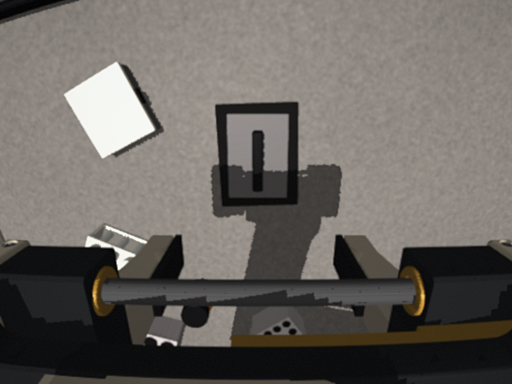

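View pics/t3.png

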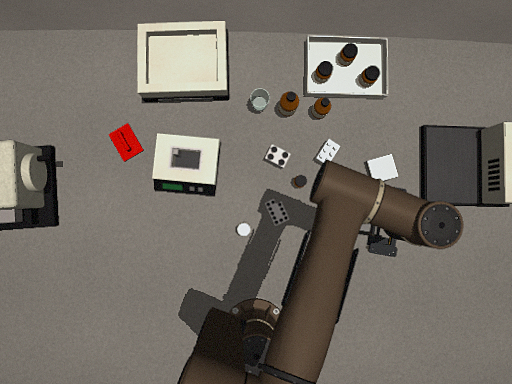

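The cover is centred on the mat within about 3 mm. Next is the block.

```bash
python3 -m crank '[{"linear":[0.03,0.25,0],"rot":[0,0,-1],"hand":1},{"linear":[0.03,0.45,0],"rot":[0,0,-1],"hand":1},{"linear":[0.03,0.45,0],"rot":[0,0,-1],"hand":1},{"linear":[0.03,0.45,0],"rot":[0,0,-1],"hand":1},{"linear":[0.03,0.45,0],"rot":[0,0,-1],"hand":1},{"linear":[0.03,0.45,0],"rot":[0,0,-1],"hand":1},{"linear":[0.03,0.45,0],"rot":[0,0,-1],"hand":1},{"linear":[0.03,0.45,0],"rot":[0,0,-1],"hand":1},{"linear":[0.03,0.45,0],"rot":[0,0,-1],"hand":1},{"linear":[0.03,0.45,0],"rot":[0,0,-1],"hand":1},{"linear":[0.03,0.45,0],"rot":[0,0,-1],"hand":1},{"linear":[0,0,0],"rot":[0,0,0],"hand":1},{"linear":[0,0,0],"rot":[0,0,0],"hand":1}]'
cat > blk.py <<'E'
from h import *
import sys
o=monitor.get_obs(); M=R(o['orientation']); print(o['tool_pos'].round(4),M.round(3)[:,0],'yaw',np.degrees(np.arctan2(M[1,1],M[0,1])).round(2),o['joint_pos'].round(1))
s=snap('wrist'); save(s,sys.argv[1]); C=cloud(s); Z=C[...,2]
m=(Z>.040)&(Z<.056)&(np.hypot(C[...,0]-.435,C[...,1]+.067)<.075)
n,l,st,ce=cv2.connectedComponentsWithStats(m.astype(np.uint8)); k=1+np.argmax(st[1:,4]); m=l==k;P=C[m]
v,u=np.nonzero(m); Q=plane(s,np.c_[u,v],.05)
for X in (P,Q): print(st[k],np.nanmedian(X[:,2]),cv2.minAreaRect((X[:,:2]*1000).astype(np.float32)))
print((cv2.approxPolyDP(cv2.convexHull((Q[:,:2]*1000).astype(np.float32)),4,True))[:,0])
E
python3 blk.py w4.png
```

```text
clock: 13.72
tool_pos: [0.431, -0.064, 0.2643]
orientation: [131.5, 88.7, 155.7]
force: [0.6, 0.7, 0.3]
opening: 0.0871
[ 0.431  -0.064   0.2643] [-0.021  0.009 -1.   ] yaw 114.26 [ 16.8  -3.4 -22.8  -0.9 -71.5 -82.3]
[ 226  136   48   72 2951] 0.050168349786654354 ((436.6071472167969, -67.47483825683594), (90.66160583496094, 56.06142807006836), 26.050718307495117)
[ 226  136   48   72 2951] 0.04999999999999999 ((436.1037902832031, -67.67478942871094), (91.46867370605469, 55.978736877441406), 25.989473342895508)
[[ 480.11243   -54.425274]
 [ 464.70517   -23.078468]
 [ 384.00366   -62.16019 ]
 [ 408.93735  -111.97954 ]
 [ 467.9163    -83.30427 ]]
```

View pics/w4.png

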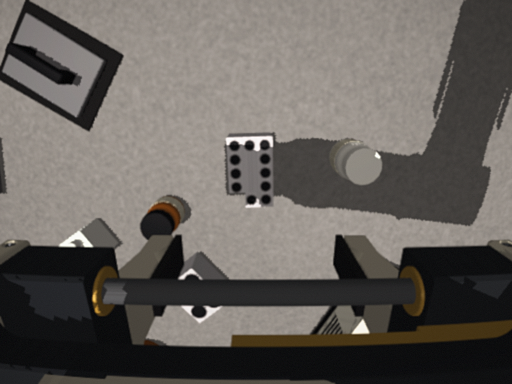

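The wrist view shows the block at (250,170) with its notch at the lower left, centred at (0.4364, -0.0675) with yaw -64°. I'll grasp it slightly to -y of centre, nearer the centre of mass.

```bash
python3 -m crank '[{"linear":[0.03,-0.08,0],"rot":[-0.1,-0.24,0.35],"hand":1},{"linear":[0,0,-0.4],"rot":[0,0,0],"hand":1},{"linear":[0,0,-0.7],"rot":[0,0,0],"hand":1},{"linear":[0,0,-0.7],"rot":[0,0,0],"hand":1},{"linear":[0,0,-0.4],"rot":[0,0,0],"hand":1},{"linear":[0,0,0],"rot":[0,0,0],"hand":1},{"linear":[0,0,0],"rot":[0,0,0],"hand":1}]'
cat > st.py <<'E'
from h import *
o=monitor.get_obs(); M=R(o['orientation']); a=M[:,0]
print(o['tool_pos'].round(4),'yaw',np.degrees(np.arctan2(M[1,1],M[0,1])).round(2),'fixrot',(np.degrees([-a[1],a[0]])/5).round(3),'F',o['force'].round(1),o['moment'].round(2),'open',round(o['opening'],4),o['joint_pos'].round(1))
E
python3 st.py
```

```text
clock: 14.65
tool_pos: [0.4332, -0.0741, 0.1304]
orientation: [-41.5, 89.5, -15.1]
force: [-0.6, -0.8, -0.4]
opening: 0.0877
[ 0.4332 -0.0741  0.1304] yaw 116.36 fixrot [0.027 0.099] F [-0.6 -0.8 -0.4] [ 0.06 -0.17 -0.01] open 0.0877 [ 16.4   3.  -36.1   0.3 -50.5 -80.3]
```

```bash
python3 -m crank '[{"linear":[0,0.08,-0.4],"rot":[0.03,0.1,-0.07],"hand":1},{"linear":[0,0,-0.4],"rot":[0,0,0],"hand":1},{"linear":[0,0,-0.2],"rot":[0,0,0],"hand":1},{"linear":[0,0,0],"rot":[0,0,0],"hand":1},{"linear":[0,0,0],"rot":[0,0,0],"hand":1}]'; python3 st.py
```

```text
clock: 15.28
tool_pos: [0.4383, -0.069, 0.0752]
orientation: [-16.1, 89.3, 10.0]
force: [-0.0, 0.1, 1.3]
opening: 0.0878
[ 0.4383 -0.069   0.0752] yaw 116.13 fixrot [-0.023  0.133] F [-0.   0.1  1.3] [ 0.08 -0.11 -0.04] open 0.0878 [ 16.7   7.8 -39.7   0.1 -41.8 -80.7]
```

```bash
python3 -m crank '[{"linear":[-0.09,0,-0.35],"rot":[-0.02,0.13,0],"hand":1},{"linear":[-0.02,0,-0.25],"rot":[0,0.03,0],"hand":1},{"linear":[0,0,0],"rot":[0,0,0],"hand":1},{"linear":[0,0,0],"rot":[0,0,0],"hand":1}]'; python3 st.py
```

```text
clock: 15.78
tool_pos: [0.4347, -0.0683, 0.0423]
orientation: [-6.3, 89.7, 19.9]
force: [0.5, -0.8, 0.8]
opening: 0.0875
[ 0.4347 -0.0683  0.0423] yaw 116.19 fixrot [-0.019  0.052] F [ 0.5 -0.8  0.8] [ 0.04 -0.14  0.02] open 0.0875 [ 16.9  10.9 -41.9  -0.  -37.  -80.7]
```

```bash
python3 -m crank '[{"linear":[-0.03,-0.01,-0.18],"rot":[-0.02,0.06,0],"hand":1},{"linear":[0,0,0],"rot":[0,0,0],"hand":1},{"linear":[0,0,0],"rot":[0,0,0],"hand":1}]'; python3 st.py
```

```text
clock: 16.15
tool_pos: [0.4337, -0.0688, 0.032]
orientation: [-12.0, 89.9, 14.2]
force: [0.1, -0.8, -0.3]
opening: 0.0881
[ 0.4337 -0.0688  0.032 ] yaw 116.2 fixrot [-0.004  0.014] F [ 0.1 -0.8 -0.3] [ 0.07 -0.08  0.01] open 0.0881 [ 16.9  12.  -42.5   0.  -35.5 -80.7]
```

Everything lines up, so I'm closing the gripper and lifting.

```bash
python3 -m crank '[{"linear":[0,0,0],"rot":[0,0,0],"hand":0.4},{"linear":[0,0,0],"rot":[0,0,0],"hand":0.2},{"linear":[0,0,0],"rot":[0,0,0],"hand":0},{"linear":[0,0,0],"rot":[0,0,0],"hand":0},{"linear":[0,0,0],"rot":[0,0,0],"hand":0},{"linear":[0,0,0],"rot":[0,0,0],"hand":0}]'; python3 st.py; python3 -m crank '[{"linear":[0,0,0.2],"rot":[0,0,0],"hand":0},{"linear":[0,0,0.4],"rot":[0,0,0],"hand":0},{"linear":[0,0,0.5],"rot":[0,0,0],"hand":0},{"linear":[0,0,0.6],"rot":[0,0,0],"hand":0},{"linear":[0,0,0.6],"rot":[0,0,0],"hand":0},{"linear":[0,0,0.6],"rot":[0,0,0],"hand":0},{"linear":[0,0,0],"rot":[0,0,0],"hand":0},{"linear":[0,0,0],"rot":[0,0,0],"hand":0}]'; python3 st.py;  python3 - <<'E'
from h import *
s=snap('wrist'); save(s,'w5.png')
s=snap('top'); save(s,'t5.png')
C=cloud(s);Z=C[...,2]
im=s['image'][125:215,140:240]; cv2.imwrite('pics/tz5.png',cv2.resize(im[:,:,::-1],None,fx=6,fy=6,interpolation=cv2.INTER_NEAREST))
E
```

```text
clock: 16.9
tool_pos: [0.4341, -0.0688, 0.0323]
orientation: [-15.5, 89.9, 10.7]
force: [0.2, 0.2, 0.5]
opening: 0.0557
[ 0.4341 -0.0688  0.0323] yaw 116.21 fixrot [-0.004  0.022] F [0.2 0.2 0.5] [ 0.03 -0.18 -0.01] open 0.0557 [ 16.9  12.  -42.4   0.  -35.5 -80.7]
clock: 17.9
tool_pos: [0.4245, -0.0695, 0.21]
orientation: [146.8, 89.3, 172.8]
force: [0.4, -0.2, -7.1]
opening: 0.0557
[ 0.4245 -0.0695  0.21  ] yaw 116.0 fixrot [-0.017 -0.135] F [ 0.4 -0.2 -7.1] [ 0.05 -0.11  0.02] open 0.0557 [ 16.9  -2.1 -29.2  -0.3 -63.5 -80.8]
```

View pics/w5.png

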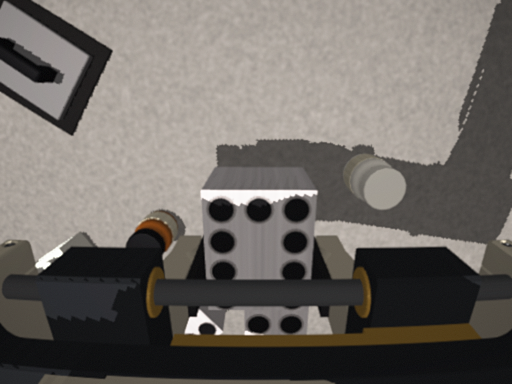

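View pics/tz5.png

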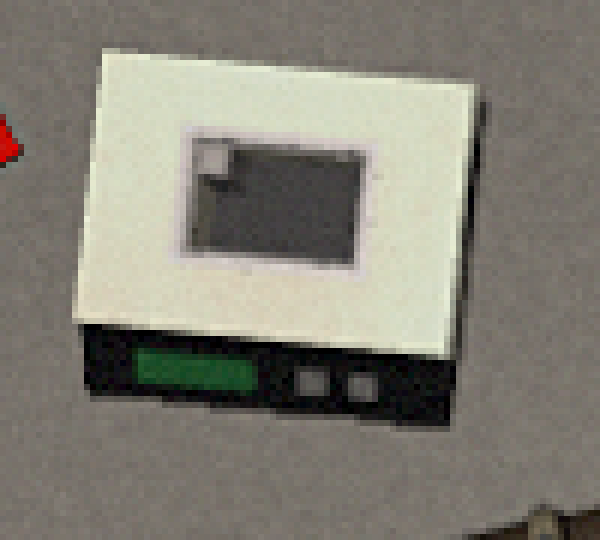

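The block is held: opening 55.7 mm, about 7 N of weight. The zoomed top view shows the post at the well's +x,+y corner, near (212,158). I'm carrying the block over the well with a +60° turn.

```bash
python3 -m crank '[{"linear":[0.12,0.2,0.1],"rot":[0,-0.1,0.8],"hand":0},{"linear":[0.24,0.42,0.1],"rot":[0,0,0.93],"hand":0},{"linear":[0.24,0.42,0.05],"rot":[0,0,0.93],"hand":0},{"linear":[0.24,0.42,0.05],"rot":[0,0,0.93],"hand":0},{"linear":[0.24,0.42,0.05],"rot":[0,0,0.93],"hand":0},{"linear":[0.24,0.42,0.05],"rot":[0,0,0.93],"hand":0},{"linear":[0.24,0.42,0],"rot":[0,0,0.93],"hand":0},{"linear":[0.24,0.42,0],"rot":[0,0,0.93],"hand":0},{"linear":[0.24,0.42,0],"rot":[0,0,0.93],"hand":0},{"linear":[0.24,0.42,0],"rot":[0,0,0.93],"hand":0},{"linear":[0.24,0.42,0],"rot":[0,0,0.93],"hand":0},{"linear":[0.24,0.42,0],"rot":[0,0,0.93],"hand":0},{"linear":[0.12,0.2,0],"rot":[0,0,0.93],"hand":0},{"linear":[0,0,0],"rot":[0,0,0],"hand":0},{"linear":[0,0,0],"rot":[0,0,0],"hand":0}]'; python3 st.py;  python3 - <<'E'
from h import *
s=snap('wrist'); save(s,'w6.png')
E
```

```text
clock: 19.88
tool_pos: [0.5915, 0.2378, 0.2064]
orientation: [142.1, 87.1, -130.3]
force: [0.5, 0.2, -6.9]
opening: 0.0558
[0.5915 0.2378 0.2064] yaw 177.5 fixrot [ 0.441 -0.374] F [ 0.5  0.2 -6.9] [ 0.26 -0.22 -0.03] open 0.0558 [ 39.7  19.4  -4.    0.5 -69.5 -42.4]
```

View pics/w6.png

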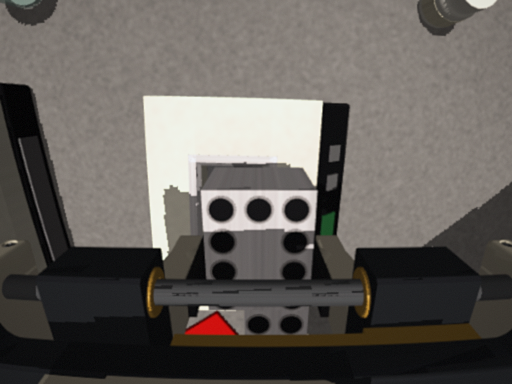

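```bash
python3 -m crank '[{"linear":[0.35,0.29,0.3],"rot":[0.44,-0.37,-0.31],"hand":0},{"linear":[0,0,0],"rot":[0,0,0],"hand":0},{"linear":[0,0,0],"rot":[0,0,0],"hand":0}]'; python3 st.py;  cat > rel.py <<'E'
from h import *
import sys
o=monitor.get_obs(); s=snap('wrist'); save(s,sys.argv[1]); C=cloud(s); Z=C[...,2]; tp=o['tool_pos']
yy,xx=np.mgrid[:384,:512]; D=np.hypot(C[...,0]-tp[0],C[...,1]-tp[1])
zt=tp[2]+.018
m=(abs(Z-zt)<.006)&(yy<236)&(D<.075)
n,l,st,ce=cv2.connectedComponentsWithStats(m.astype(np.uint8)); k=1+np.argmax(st[1:,4]); m=l==k; P=C[m]
print('block top z',np.median(P[:,2]),'box px',st[k])
def fit(P): # line robust
    vx,vy,x,y=cv2.fitLine((P*1000).astype(np.float32),cv2.DIST_HUBER,0,.01,.01).ravel(); return vx,vy,x,y
r=cv2.minAreaRect((P[:,:2]*1000).astype(np.float32)); print('block vis rect',r)
# heater yaw frame
def edges(m,C,z):
    # left,right per row; top per col
    L=[];Rr=[];T=[]
    for v in np.unique(np.nonzero(m)[0]):
        u=np.nonzero(m[v])[0]; L.append((u[0]-.5,v)); Rr.append((u[-1]+.5,v))
    for u in np.unique(np.nonzero(m)[1]):
        T.append((u,np.nonzero(m[:,u])[0][0]-.5))
    return [plane(s,e,z)[:,:2] for e in (L,Rr,T)]
L,Rr,T=edges(m,C,np.median(P[:,2]))
a=[fit(x[3:-3]) for x in (L,Rr,T)]
def ang(f): 
    t=np.degrees(np.arctan2(f[1],f[0]))%180; return t
print('block L/R/front ang',[round(ang(f),2) for f in a])
th=np.radians((ang(a[0])+ang(a[1]))/2); yv=np.array([np.cos(th),np.sin(th)]); xv=np.array([yv[1],-yv[0]])
mid=(np.array(a[0][2:])@xv+np.array(a[1][2:])@xv)/2; fy=np.array(a[2][2:])@yv
c=mid*xv+(fy+45)*yv
print('block centre',c.round(1),'width',(np.array(a[0][2:])-np.array(a[1][2:]))@xv,'ang',np.degrees(th).round(2))
h=(abs(Z-.0853)<.005)
n,l,st,ce=cv2.connectedComponentsWithStats(h.astype(np.uint8)); k=1+np.argmax(st[1:,4]); h=l==k; Q=C[h][:,:2]*1000
print('heater z',np.median(Z[h]),st[k])
# front (-y) edge of the heater and its +x edge (left in image), -x edge (right)
lim=yy<235
L,Rr,T=edges(h&(yy<170),C,.085)
b=[fit(x[6:-3]) for x in (L,Rr,T)]
print('heater ang',[round(ang(f),2) for f in b])
th2=np.radians((ang(b[0])+ang(b[1]))/2); yv=np.array([np.cos(th2),np.sin(th2)]); xv=np.array([yv[1],-yv[0]])
ps=[np.array(f[2:]) for f in b]
print('heater width',abs((ps[0]-ps[1])@xv)); hc=(ps[0]@xv+ps[1]@xv)/2*xv+(ps[2]@yv+110)*yv
print('heater centre',hc.round(1),'ang',np.degrees(th2).round(2),'need dx,dy mm',(hc-c).round(1))
E
python3 rel.py w7.png
```

```text
clock: 20.3
tool_pos: [0.6112, 0.2532, 0.2235]
orientation: [101.2, 89.8, -173.1]
force: [-0.5, -0.0, -7.6]
opening: 0.0558
[0.6112 0.2532 0.2235] yaw 175.75 fixrot [ 0.005 -0.039] F [-0.5 -0.  -7.6] [-0.01 -0.06  0.01] open 0.0558 [ 39.3  19.5  -1.2  -0.1 -69.5 -43.5]
block top z 0.24127800025596777 box px [ 201  186  116   50 5461]
block vis rect ((608.1722412109375, 224.0478515625), (24.911684036254883, 55.90133285522461), 85.5661392211914)
block L/R/front ang [np.float32(85.63), np.float32(85.71), np.float32(174.93)]
block centre [610.5 255.3] width 55.616013 ang 85.67
heater z 0.08493033749051099 [  168    74   174   163 16869]
heater ang [np.float32(85.76), np.float32(85.86), np.float32(175.78)]
heater width 160.00652
heater centre [613.2 258.6] ang 85.81 need dx,dy mm [2.8 3.3]
```

View pics/w7.png

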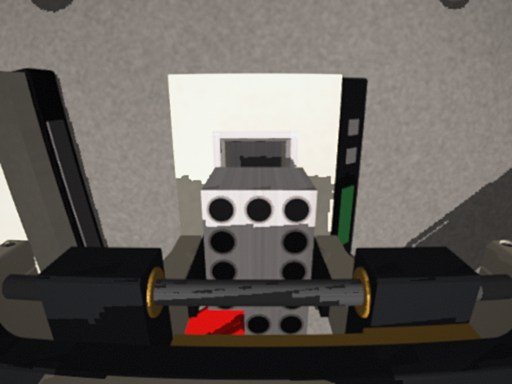

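```bash
python3 -m crank '[{"linear":[0.045,0.055,-0.3],"rot":[0,-0.04,0.02],"hand":0},{"linear":[0,0,-0.4],"rot":[0,0,0],"hand":0},{"linear":[0,0,-0.4],"rot":[0,0,0],"hand":0},{"linear":[0,0,-0.2],"rot":[0,0,0],"hand":0},{"linear":[0,0,0],"rot":[0,0,0],"hand":0},{"linear":[0,0,0],"rot":[0,0,0],"hand":0}]'; python3 st.py;python3 rel.py w8.png
```

```text
clock: 21.1
tool_pos: [0.613, 0.2547, 0.1446]
orientation: [-154.7, 89.9, -68.9]
force: [0.7, -0.2, -6.5]
opening: 0.056
[0.613  0.2547 0.1446] yaw 175.83 fixrot [0.019 0.007] F [ 0.7 -0.2 -6.5] [ 0.14 -0.14  0.01] open 0.056 [ 39.4  22.8  -7.1   0.1 -60.1 -43.6]
block top z 0.16229065777885276 box px [ 201  187  116   49 5457]
block vis rect ((609.8185424804688, 225.59922790527344), (24.79034996032715, 56.027061462402344), 85.80106353759766)
block L/R/front ang [np.float32(85.89), np.float32(85.61), np.float32(175.32)]
block centre [612.2 256.9] width 55.646576 ang 85.75
heater z 0.08490658604827656 [  138    63   238   197 29823]
heater ang [np.float32(85.71), np.float32(85.62), np.float32(175.84)]
heater width 159.88028
heater centre [613.5 258.3] ang 85.66 need dx,dy mm [1.3 1.4]
```

View pics/w8.png

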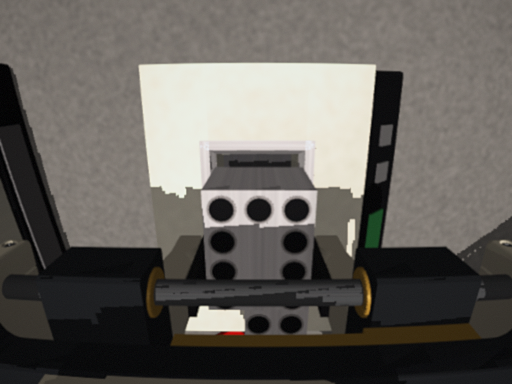

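```bash
python3 -m crank '[{"linear":[0.022,0.023,-0.2],"rot":[0.02,0,0],"hand":0},{"linear":[0,0,-0.15],"rot":[0,0,0],"hand":0},{"linear":[0,0,0],"rot":[0,0,0],"hand":0}]'; python3 st.py
```

```text
clock: 21.52
tool_pos: [0.6148, 0.2566, 0.1234]
orientation: [-50.3, 89.8, 35.5]
force: [0.2, -0.7, -5.6]
opening: 0.0559
[0.6148 0.2566 0.1234] yaw 175.83 fixrot [-0.018  0.026] F [ 0.2 -0.7 -5.6] [ 0.09 -0.03  0.  ] open 0.0559 [ 39.4  24.   -8.2   0.  -57.6 -43.6]
```

```bash
python3 -m crank '[{"linear":[-0.01,-0.01,-0.15],"rot":[-0.02,0.02,0],"hand":0},{"linear":[0,0,-0.15],"rot":[0,0,0],"hand":0},{"linear":[0,0,0],"rot":[0,0,0],"hand":0}]'; python3 st.py
```

```text
clock: 21.9
tool_pos: [0.6141, 0.2559, 0.1039]
orientation: [-163.5, 90.0, -77.7]
force: [0.4, 0.0, -6.9]
opening: 0.0557
[0.6141 0.2559 0.1039] yaw 175.83 fixrot [0.006 0.001] F [ 0.4  0.  -6.9] [ 0.1  -0.07  0.01] open 0.0557 [ 39.4  25.   -9.4   0.  -55.6 -43.6]
```

```bash
python3 -m crank '[{"linear":[0,0,-0.1],"rot":[0,0,0],"hand":0},{"linear":[0,0,-0.09],"rot":[0,0,0],"hand":0},{"linear":[0,0,0],"rot":[0,0,0],"hand":0}]'; python3 st.py
```

```text
clock: 22.28
tool_pos: [0.6143, 0.2559, 0.0919]
orientation: [-128.6, 90.0, -42.8]
force: [0.0, -0.3, -6.9]
opening: 0.0558
[0.6143 0.2559 0.0919] yaw 175.83 fixrot [0.005 0.005] F [ 0.  -0.3 -6.9] [ 0.06 -0.03  0.04] open 0.0558 [ 39.4  25.7 -10.1   0.  -54.2 -43.6]
```

```bash
python3 -m crank '[{"linear":[0,0,-0.07],"rot":[0,0,0],"hand":0},{"linear":[0,0,0],"rot":[0,0,0],"hand":0}]'; python3 st.py
```

```text
clock: 22.52
tool_pos: [0.6144, 0.256, 0.0876]
orientation: [-102.1, 90.0, -16.2]
force: [-0.0, -0.3, -7.9]
opening: 0.0555
[0.6144 0.256  0.0876] yaw 175.83 fixrot [0.003 0.009] F [-0.  -0.3 -7.9] [ 0.02 -0.02 -0.02] open 0.0555 [ 39.4  25.9 -10.3   0.  -53.7 -43.6]
```

```bash
python3 -m crank '[{"linear":[0,0,0],"rot":[0,0,0],"hand":0.85},{"linear":[0,0,0],"rot":[0,0,0],"hand":0.85},{"linear":[0,0,0],"rot":[0,0,0],"hand":0.85},{"linear":[0,0,0.2],"rot":[0,0,0],"hand":0.85},{"linear":[0,0,0.5],"rot":[0,0,0],"hand":0.85},{"linear":[0,0,0.6],"rot":[0,0,0],"hand":0.5},{"linear":[0,0,0.6],"rot":[0,0,0],"hand":0},{"linear":[0,0,0],"rot":[0,0,0],"hand":0},{"linear":[0,0,0],"rot":[0,0,0],"hand":0},{"linear":[0,0,0],"rot":[0,0,0],"hand":0},{"linear":[0,0,0],"rot":[0,0,0],"hand":0}]'; python3 st.py
cat > fin.py <<'E'
from h import *
import sys
s=snap('wrist'); save(s,sys.argv[1]); C=cloud(s); Z=C[...,2]
D=np.hypot(C[...,0]-.6135,C[...,1]-.258)
yy,xx=np.mgrid[:384,:512]
lo,hi=float(sys.argv[2]),float(sys.argv[3])
m=(Z>lo)&(Z<hi)&(D<.06)&(yy<262)
n,l,st,ce=cv2.connectedComponentsWithStats(m.astype(np.uint8)); k=1+np.argmax(st[1:,4]); m=l==k; P=C[m]
A=np.c_[P[:,:2]-[.6135,.258],np.ones(len(P))]; co=np.linalg.lstsq(A,P[:,2],rcond=None)[0]
print('z med',np.median(P[:,2]),'slopes',co.round(4),'px',st[k],cv2.minAreaRect((P[:,:2]*1000).astype(np.float32)))
h=(abs(Z-.085)<.004)&(D>.07)&(D<.13); print('heater z',np.median(Z[h]))
E
python3 fin.py w9.png .093 .12
```

```text
clock: 23.9
tool_pos: [0.6173, 0.257, 0.2134]
orientation: [-66.2, 89.4, 19.8]
force: [-1.3, 0.3, -0.2]
opening: 0.0203
[0.6173 0.257  0.2134] yaw 175.93 fixrot [-0.041  0.115] F [-1.3  0.3 -0.2] [ 0.09 -0.02 -0.03] open 0.0203 [ 39.4  20.   -1.9   0.2 -67.5 -43.5]
z med 0.10179580790662995 slopes [0.0005 0.0066 0.1017] px [ 232  144   63   95 5266] ((613.5864868164062, 260.1959533691406), (91.0710678100586, 56.27065658569336), 85.77281188964844)
heater z 0.08486079197673657
```

View pics/w9.png

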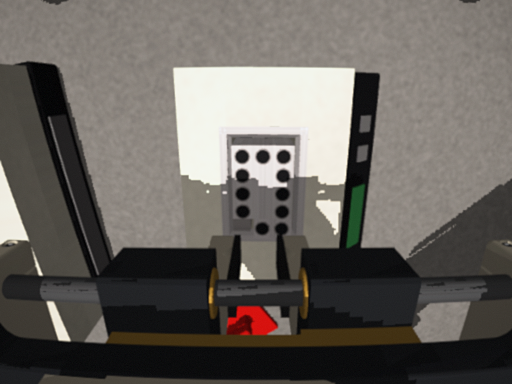

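The block stands in the well about 17 mm proud, with its notch at the post (241,226 in the wrist view). I'm closing the fingers and pressing at its centre.

```bash
python3 -m crank '[{"linear":[-0.06,0.02,-0.3],"rot":[-0.04,0.1,0],"hand":0},{"linear":[0,0,-0.5],"rot":[0,0,0],"hand":0},{"linear":[0,0,-0.4],"rot":[0,0,0],"hand":0},{"linear":[0,0,-0.15],"rot":[0,0,0],"hand":0},{"linear":[0,0,0],"rot":[0,0,0],"hand":0},{"linear":[0,0,0],"rot":[0,0,0],"hand":0}]'; python3 st.py
```

```text
clock: 24.7
tool_pos: [0.6116, 0.2576, 0.1253]
orientation: [132.1, 89.7, -141.9]
force: [0.4, 0.2, 0.4]
opening: 0.0007
[0.6116 0.2576 0.1253] yaw 175.93 fixrot [ 0.037 -0.048] F [0.4 0.2 0.4] [ 0.07 -0.07 -0.03] open 0.0007 [ 39.6  23.9  -8.   -0.  -58.4 -43.7]
```

```bash
python3 -m crank '[{"linear":[0.02,0.01,-0.15],"rot":[0.03,-0.04,0],"hand":0},{"linear":[0,0,-0.15],"rot":[0,0,0],"hand":0},{"linear":[0,0,-0.08],"rot":[0,0,0],"hand":0},{"linear":[0,0,-0.06],"rot":[0,0,0],"hand":0},{"linear":[0,0,-0.06],"rot":[0,0,0],"hand":0}]'; python3 st.py
```

```text
clock: 25.32
tool_pos: [0.614, 0.2589, 0.0987]
orientation: [-65.4, 89.8, 20.6]
force: [-7.5, -1.6, 15.2]
opening: 0.0
[0.614  0.2589 0.0987] yaw 176.0 fixrot [-0.016  0.044] F [-7.5 -1.6 15.2] [-0.33  2.65  0.06] open 0.0 [ 39.6  25.3  -9.8   0.1 -54.7 -43.7]
```

```bash
python3 -m crank '[{"linear":[-0.01,0,-0.06],"rot":[0,0,0],"hand":0},{"linear":[0,0,-0.06],"rot":[0,0,0],"hand":0},{"linear":[0,0,-0.06],"rot":[0,0,0],"hand":0}]'; python3 st.py
```

```text
clock: 25.7
tool_pos: [0.614, 0.2588, 0.0941]
orientation: [-71.8, 89.5, 14.3]
force: [-7.3, -1.3, 14.9]
opening: 0.0005
[0.614  0.2588 0.0941] yaw 176.11 fixrot [-0.023  0.089] F [-7.3 -1.3 14.9] [-0.34  2.63 -0.01] open 0.0005 [ 39.7  25.4 -10.3   0.2 -53.9 -43.7]
```

```bash
python3 -m crank '[{"linear":[0,0,-0.07],"rot":[0,0.04,0],"hand":0},{"linear":[0,0,-0.07],"rot":[0,0,0],"hand":0},{"linear":[0,0,-0.07],"rot":[0,0,0],"hand":0},{"linear":[0,0,-0.07],"rot":[0,0,0],"hand":0}]'; python3 st.py
```

```text
clock: 26.2
tool_pos: [0.614, 0.2589, 0.0858]
orientation: [-68.1, 89.5, 18.2]
force: [-5.9, -0.6, 14.6]
opening: 0.0006
[0.614  0.2589 0.0858] yaw 176.26 fixrot [-0.031  0.095] F [-5.9 -0.6 14.6] [-0.43  2.6  -0.04] open 0.0006 [ 39.7  25.9 -10.8   0.2 -52.9 -43.6]
```

```bash
python3 -m crank '[{"linear":[0,0,-0.07],"rot":[0,0.02,0],"hand":0},{"linear":[0,0,-0.07],"rot":[0,0,0],"hand":0}]'; python3 st.py
```

```text
clock: 26.45
tool_pos: [0.6143, 0.2589, 0.0851]
orientation: [-70.1, 89.4, 16.4]
force: [-15.1, -2.9, 32.4]
opening: 0.0004
[0.6143 0.2589 0.0851] yaw 176.4 fixrot [-0.034  0.115] F [-15.1  -2.9  32.4] [-0.89  5.65 -0.06] open 0.0004 [ 39.7  25.9 -10.9   0.3 -52.6 -43.5]
```

On the stop: the force rose to 32 N at z = 0.085. I'm lifting off to check.

```bash
python3 -m crank '[{"linear":[0,0,0.2],"rot":[0,0,0],"hand":0},{"linear":[0,0,0.6],"rot":[0,0,0],"hand":0},{"linear":[0,0,0.7],"rot":[0,0,0],"hand":0},{"linear":[0,0,0.7],"rot":[0,0,0],"hand":0},{"linear":[0,0,0.3],"rot":[0,0,0],"hand":0},{"linear":[0,0,0],"rot":[0,0,0],"hand":0},{"linear":[0,0,0],"rot":[0,0,0],"hand":0}]'; python3 st.py; python3 fin.py w10.png .075 .097
python3 - <<'E'
from h import *
s=snap('top'); save(s,'t10.png'); C=cloud(s); Z=C[...,2]
for n,b,lo in [('cover',(325,192,385,242),.010),('spare',(262,140,293,170),.015),('rack',(312,132,345,170),.015),('jm',(289,172,310,192),.015),('jf',(232,218,254,240),.015),('sb',(360,150,402,186),.015)]:
    m=np.zeros(Z.shape,bool); m[b[1]:b[3],b[0]:b[2]]=1; m&=(Z>lo)&(Z<.1); print(n,np.nanmean(C[m],0).round(3))
E
```

```text
clock: 27.32
tool_pos: [0.6139, 0.2586, 0.2405]
orientation: [-68.3, 89.3, 18.1]
force: [-0.0, -0.6, -1.1]
opening: 0.0006
[0.6139 0.2586 0.2405] yaw 176.41 fixrot [-0.042  0.129] F [-0.  -0.6 -1.1] [ 0.05  0.   -0.02] open 0.0006 [ 39.7  18.9  -0.1   0.3 -70.4 -43.4]
z med 0.08490104487097755 slopes [-0.0009  0.0016  0.0845] px [ 203  121  113  109 9229] ((613.7008056640625, 258.19232177734375), (118.77413177490234, 119.45719146728516), 86.50547790527344)
heater z 0.08487088817981492
cover [ 0.418 -0.36   0.019]
spare [ 0.632 -0.065  0.048]
rack [ 0.649 -0.247  0.052]
jm [ 0.543 -0.146  0.062]
jf [0.37  0.049 0.068]
sb [ 0.599 -0.454  0.033]
```

View pics/w10.png

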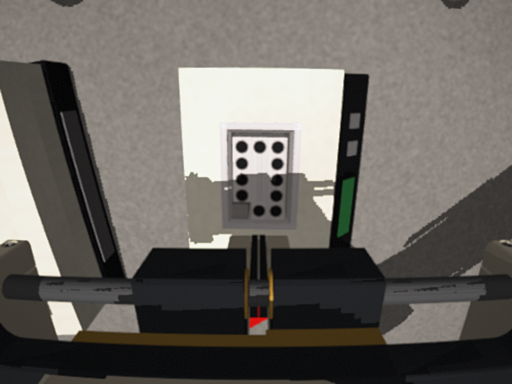

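View pics/t10.png

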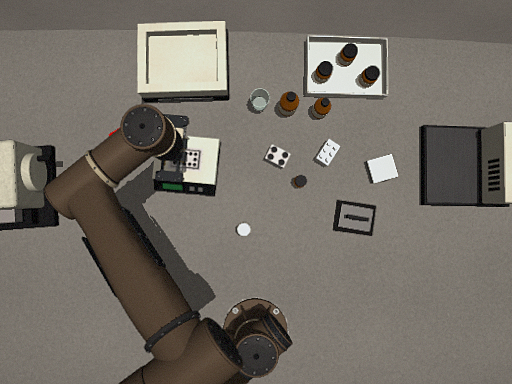

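Run:
```python
from h import *
s=snap('wrist'); C=cloud(s); Z=C[...,2]
P=C[138:198,234:284].reshape(-1,3)
A=np.c_[P[:,:2]-[.6135,.258],np.ones(len(P))]; print('block top',np.median(P[:,2]),np.linalg.lstsq(A,P[:,2],rcond=None)[0].round(4))
print('heater',np.median(Z[80:115,190:340]))
print(monitor.get_obs()['qvel'].round(2))
ticket.close_job()
```

```text
** On entry to DLASCL parameter number  4 had an illegal value
 ** On entry to DLASCL parameter number  4 had an illegal valueTraceback (most recent call last):
  File "<stdin>", line 4, in <module>
    x, resids, rank, s = _umath_linalg.lstsq(a, b, rcond,
                         ~~~~~~~~~~~~~~~~~~~^^^^^^^^^^^^^
                                             signature=signature)
                                             ^^^^^^^^^^^^^^^^^^^^
    raise LinAlgError("SVD did not converge in Linear Least Squares")
numpy.linalg.LinAlgError: SVD did not converge in Linear Least Squares
```

Run:
```python
from h import *
s=snap('wrist'); C=cloud(s); Z=C[...,2]
P=C[138:198,234:284].reshape(-1,3); P=P[np.isfinite(P[:,0])]
A=np.c_[P[:,:2]-[.6135,.258],np.ones(len(P))]; print('block top',np.median(P[:,2]),np.linalg.lstsq(A,P[:,2],rcond=None)[0].round(4))
print('heater',np.nanmedian(Z[80:115,190:340]),monitor.get_obs()['qvel'].round(2))
```

```text
block top 0.08509764274777276 [-0.001  -0.0003  0.0851]
heater 0.0849163460163237 [-0.01 -0.01  0.2   0.03 -0.13 -0.02]
```

The block is flush (85.1 mm against 84.9 mm for the heater top) and level. Handing in.

```bash
python3 -c "
from plant import ticket; print(ticket.close_job())"
```

```text
the job is handed in; nothing more can be done
None
```

The heater is ready for tubes, and I handed the job in at about 28 s of the 67 s allowed; no verdict is reported.

- **Cover:** it lies handle up on the mat, let go, about 3 mm from the mat's centre by the wrist and top cameras.
- **Block:** it stands in the well with the notch over the sensor post. I pressed it until the lifter met its stop, with about 32 N vertical at the end. Its top measured 85.1 mm against 84.9 mm for the heater rim, and it was level to about 0.001 rad.
- **Everything else:** the spare block, rack, both jars and slide box read within about 1 mm of where they started. The arm was clear of everything, about 155 mm above the heater.

- **Checks that failed or disagreed:** one run of the final flatness check crashed on missing depth pixels; I repeated it without them. After the cover was set down, the wrist camera and the tool position disagreed by about 2 mm. I therefore aligned the block to the heater within single camera pictures.

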